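# Click the slide rule into its ball-catch cradle

## Robot

A 6-joint arm with a two-finger parallel gripper is mounted at the origin on the work surface. World frame = base frame: x ahead of the robot, y to its left, z up, the work surface at z = 0. Lengths are in m, angles in degrees, forces in N, time in s.
With the tool pointing down it reaches from about 0.375 to 0.9 m from the base axis. Payload 3.1 kg.
Tool frame: the origin (TCP) lies on the centre line of the jaws, within the pads' length; the fingertips stand 25 mm ahead of it and the grasp point (between the pads) lies 6 mm ahead of it; z points along the fingers, y is the line along which they close (so a half turn about z gives the same grasp; the last joint's range is limited). The gripper opens to 87 mm and grips with 3 to 60 N. Pads are 19 mm wide; open, the fingers measure 117 mm over their backs; the gripper's body (75 mm by 190 mm) begins 51 mm behind the grasp point.
Start: joints at [-83.279, 30.224, 82.088, -0, 67.689, -10.227], TCP at [0.182, -0.598, 0.216] pointing down, gripper open.
Joint ranges: [-176.69, 176.69], [-43.24, 126.21], [12.49, 139.97], [-82, 262], [0, 151.66], [-163.58, 163.58]. Speed limits (degrees/s): [159.86, 159.86, 180, 180, 180, 180].

## Interface

Orientations are given as a 3x3 rotation matrix whose columns are the frame's x, y, z axes.
In Python, from rig import bot, cams, models gives the robot as it stands. The module is installed in compiled form; this text tells all that it offers.
- The arm moves only by the shell command python3 -m handwheel 'ROWS' [OPENING]. ROWS is JSON, a list of rows, each a list of 6 numbers: the shift along the world's x, y, z each as a share of 1 m, from -1 to 1, then the turn, a rotation vector about the world's x, y, z each as a share of 2 rad, from -1 to 1. In form: [[dx, dy, dz, wx, wy, wz], ...]. A call has exactly 8 rows; each row is the pose to reach, as a shift and turn from the pose commanded when the call began; what a row does not reach only later rows make up. A row lasts 1/12 s, in which the tool goes at most 41.7 mm and 7.16 degrees, less where a joint would pass 70% of its speed; a pose out of reach is approached as far as the arm can. A call with a number of a shift or a turn outside -1 to 1 is refused whole. A call with a gripper value outside its range is refused whole. OPENING is the opening, from -1 (shut) to 1 (fully open), so that 0 is half open, set as the call begins (- or left out, the last holds). The fingers move at their own pace and stop on an object; the grip force is fixed at half the most. Time passes only in rows, so rows that repeat a pose let the fingers close, or fill a call up. It gives the time, the measured TCP pose, the force, the opening and the grip force at its end, in the units of the state.
- bot.read_state(): the state, without advancing time (a new reading comes with each control period).
- cams.capture(name): name is "side" or "top"; returns (picture, depth): 384x512x3 uint8, blue, green, red; 384x512 float32, m along the optical axis (not along the pixel's ray), 0 where there is no reading.
- cams.calibration(name): a dict with "mtx" (3x3 intrinsics, pixels), "R" (3x3) and "t" (3): a world point X has camera coordinates R X + t. Camera axes: x right, y down, z forward; pixel columns grow to the right and rows downward; lengths in m; the calibration is good to about 2 mm. A picture is of the moment at which its call begins. calibration takes no time and is no camera call.
- bot.hand_in(): hands the job in; it is judged then, once.
Trained networks look in the newest picture that a camera, given by its name, has taken for a name from the list of things; names that differ only in an ending like _2 or _b are one class to them, and where a whole thing is asked for, a point or a joint stands for the part that bears it (a point fixed in the world has none). Each returns a list of dicts, best first, with "conf" (0 to 1); they miss things now and then, are a little off and sometimes report something else, mostly with a low value. They report only what shows in the picture. A call takes as long as a camera call. They do not tell look-alikes from the thing itself.
- models.spot_in(query, camera): "position" ([column, row] in pixels, amid what is visible of it).
- models.tip_of(query, camera): "position" ([column, row] in pixels: a listed point, or the origin of a listed thing).
The state is a dict: "time_s": time; "joint_positions": joint angles; "qvel": joint speeds; "tau": joint torques, N m; "position": TCP position; "tcp_rot": TCP orientation; "force": force on the tool from outside, world axes, zero at the start; "moment": the same for the moment, N m; "opening": opening from 0.0 (shut) to 1.0 (fully open); "grasp_force": force on a finger pad.
Only numpy, scipy, OpenCV 4.12 (cv2) and the standard library are available. Lean on these libraries where they do the work, as an engineer would, in place of code of your own. Each camera call takes 0.05 s, during which the arm holds its last target. There are 200 camera calls.

## Task

Put the short bamboo slide rule away in its cradle: lay its notched end in the mouth of the cradle under the clear cover, then slide it in until the sprung side ball clicks into its notch and its end is home on the stop inside. How deep the stop is set varies, so feel for it: push gently, do not ram the rule or lean hard on the cradle. Leave the other things where they are, and let go at the end.

Things in the scene. Friction and masses are not known exactly. Their poses are not given: they have to be found in the camera images.
- rule: Short bamboo slide rule, loose, lying flat: 170 long (x), 34 wide (y), 14 thick, about 90 g. Origin: centre of its underside. +x points to the notched end, which enters the cradle first; its corners are rounded (radius 6). Flat square tail face at x = -85. Low clear cursor, 3 high, on top at x = -76 to -52. Grip it across its width, best at x = -40 to -30.
- rule_nose (a point): Middle of the bottom edge of the rule's notched end, at (85, 0, 0) in the rule's frame, same axes. Both long sides have a notch 5 deep and 12 long, centred 30 mm behind this end.
- cradle: Fixed dark wood cradle, x = direction the rule slides in. Origin on its centre line, 55 before the mouth, 16 below the floor; packed up 0 to 10 mm off the bench. Before the mouth: open level shelf 28 wide, 110 long (x = -55 to 55). Beyond: pocket with aluminium walls, 36.8 wide, 16.5 high, 94 long, roofed by a 4 mm clear cover. All of it is below 39 mm over the origin.
- cradle_mouth (a point): Middle of the pocket's mouth at floor level, at (55, 0, 16) in the cradle's frame, same axes. Two aluminium cheeks flare outward for 18 mm before the mouth and guide the rule in. A rigid steel stop inside, its depth not measured, is clamped 62 to 80 mm past the mouth, each time elsewhere; the push rises steadily on it.
- catch_ball (a joint): Sprung steel ball, 12 across, in the pocket's +y wall, 29 mm before the stop's face. 0 = sprung out, 5.4 mm proud of the wall; grows as it is pressed back (m), 2 to 4 mm while the rule's side passes. Pushing past it takes about 4 to 8 N along x for some 25 mm, then the push falls to nearly nothing as it clicks into the notch, and 1 to 2 mm later the stop is met.
- key: Bystander: brass key, 67 long, 5 thick, flat on the bench. Origin: near its middle, underside.
- eraser: Bystander: dark rubber eraser, 45 x 22 x 13. Origin: centre of the underside.
- pen_tray: Bystander: dark pewter pen tray, 200 x 70 x 18, with a pencil in it. Origin: centre of the underside.
- triangle: Bystander: clear plastic set square, legs 140 (x) and 100 (y), 5 thick. Origin: its right-angled corner, underside.
- straightedge: Bystander: plain wooden straightedge without notches, 220 long (y), 30 wide, 6 thick. Origin: centre of the underside.
- mug: Bystander: white mug, 76 across, 85 high. Origin: centre of the underside.
Things that resemble listed ones, but are neither listed nor needed, are in the scene too. What is shaped like the rule but blue is not meant.

How it is judged:
By the outcome, as a careful person would: the job done as asked, in the order asked, and still so for the second after the job is handed in, with the robot touching nothing.
It also fails if it takes over 59 s, if anything falls off the work surface, if the arm or the gripper's body presses on something with over 40 N, if the wrist force passes 120 N, or if a joint passes its speed limit or range.

## Working session

There is one attempt and no reset: what is moved stays moved. The work goes in short steps, Python scripts to look and compute and a shell command to move; the robot and the scene stay as the last step left them, time stands still between calls to the robot, and variables do not carry over. Pictures are saved under pics/ and viewed, at most 10 in all, crops included, and the job is handed in when it is done.

```bash
mkdir -p pics; cat > h.py <<'E'
import numpy as np, cv2
from rig import bot, cams, models
def px2w(name,uv,depth=None,z=None):
    c=cams.calibration(name);K=np.array(c["mtx"]);R=np.array(c["R"]);t=np.array(c["t"]).ravel()
    r=np.linalg.inv(K)@np.array([uv[0],uv[1],1.0])
    o=-R.T@t; d=R.T@r
    s=depth if depth is not None else (z-o[2])/d[2]
    return o+s*d
def cloud(name,depth):
    c=cams.calibration(name);K=np.array(c["mtx"]);R=np.array(c["R"]);t=np.array(c["t"]).ravel()
    v,u=np.mgrid[:384,:512]
    r=np.stack([u,v,np.ones_like(u)],-1)@np.linalg.inv(K).T
    return (r*depth[...,None]-t)@R
E
python3 - <<'E'
from h import *
for n in ("top","side"):
    im,d=cams.capture(n); cv2.imwrite(f"pics/{n}0.png",im); np.save(n+"0.npy",d)
    P=cloud(n,d)
    for q in ("rule","rule_nose","cradle","cradle_mouth"):
        f=models.tip_of(q,n)
        for a in f[:4]:
            u,v=map(int,np.round(a["position"])); 
            print(n,q,round(a["conf"],2),(u,v),P[min(v,383),min(u,511)].round(3) if d[v,u]>0 else None)
E
```

```text
top rule 0.91 (311, 186) [ 0.564 -0.205  0.011]
top rule 0.72 (287, 274) [ 0.314 -0.139  0.014]
top rule 0.63 (355, 255) [ 0.37  -0.331  0.012]
top rule 0.17 (88, 226) [0.437 0.423 0.009]
top rule_nose 0.8 (274, 245) [ 0.394 -0.101  0.007]
top rule_nose 0.74 (341, 279) [ 0.302 -0.292  0.012]
top rule_nose 0.67 (308, 158) [ 0.648 -0.198 -0.003]
top cradle 0.67 (166, 180) [0.571 0.208 0.02 ]
top cradle 0.49 (238, 154) [ 0.655  0.007 -0.006]
top cradle_mouth 0.59 (162, 164) [0.616 0.221 0.021]
side rule 0.87 (291, 178) [ 0.546 -0.198  0.015]
side rule 0.71 (269, 168) [ 0.636 -0.184  0.014]
side rule 0.48 (269, 224) [ 0.459 -0.004  0.007]
side rule 0.28 (195, 244) [0.547 0.205 0.019]
side rule_nose 0.98 (268, 169) [ 0.634 -0.176  0.015]
side rule_nose 0.47 (306, 218) [ 0.391 -0.095  0.017]
side cradle 0.74 (196, 243) [0.545 0.202 0.022]
side cradle_mouth 0.8 (177, 231) [0.622 0.213 0.019]
```

View pics/top0.png

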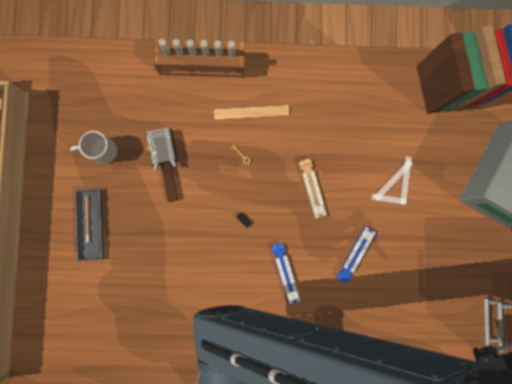

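View pics/side0.png

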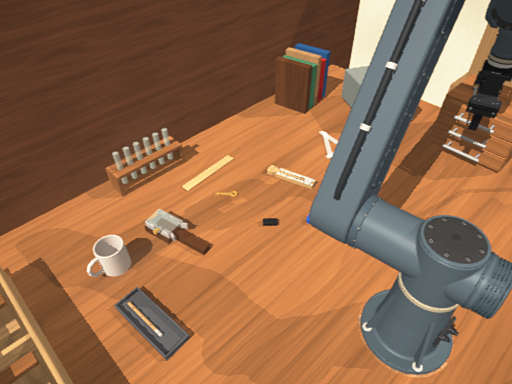

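The bamboo rule is at top pixel (312,187). The two blue look-alikes, (286,272) and (357,255), are not meant. The cradle's pocket is at (160,147) and its shelf at (170,182), with the mouth between them near (162,165). I'll enlarge the rule and the cradle to confirm this.

```bash
python3 - <<'E'
from h import *
im=cv2.imread("pics/top0.png"); d=np.load("top0.npy"); P=cloud("top",d)
a=cv2.resize(im[145:230,280:350],None,fx=5.5,fy=5.5,interpolation=cv2.INTER_CUBIC)
b=cv2.resize(im[120:205,135:195],None,fx=5.5,fy=5.5,interpolation=cv2.INTER_CUBIC)
cv2.imwrite("pics/crop1.png",np.hstack([a,b]))
print(np.median(P[200:300,180:230,2]))
# rule: z>0.006 region
m=np.zeros(d.shape,bool); m[150:225,292:335]=1
m&=(P[...,2]>0.006)
q=P[m]; r=cv2.minAreaRect(q[:,:2].astype(np.float32)*1000); print(len(q),r,np.percentile(q[:,2],[10,50,90]))
# side cam
ds=np.load("side0.npy"); S=cloud("side",ds)
for nm,C,box in(("rule",S,(.45,.70,-.26,-.13)),("cr",S,(.44,.74,.12,.28)),("crT",P,(.44,.74,.12,.28))):
    mm=(C[...,0]>box[0])&(C[...,0]<box[1])&(C[...,1]>box[2])&(C[...,1]<box[3])&(C[...,2]>.008)&(C[...,2]<.06)
    q=C[mm]; print(nm,len(q),cv2.minAreaRect(q[:,:2].astype(np.float32)*1000),np.percentile(q[:,2],[10,50,90]).round(4))
E
```

```text
-0.002150360761257768
712 ((499.8352966308594, -162.6994171142578), (154.89952087402344, 286.6828308105469), 51.804378509521484) [0.00929208 0.01235674 0.01576981]
rule 396 ((558.9591064453125, -208.08792114257812), (171.5771942138672, 39.76041793823242), 17.237876892089844) [0.0114 0.0148 0.0173]
cr 1192 ((614.1093139648438, 218.561279296875), (207.3521270751953, 71.98310852050781), 14.061092376708984) [0.0164 0.0302 0.0413]
crT 1349 ((614.5195922851562, 213.84527587890625), (204.28269958496094, 77.85328674316406), 13.142168045043945) [0.0147 0.034  0.039 ]
```

View pics/crop1.png

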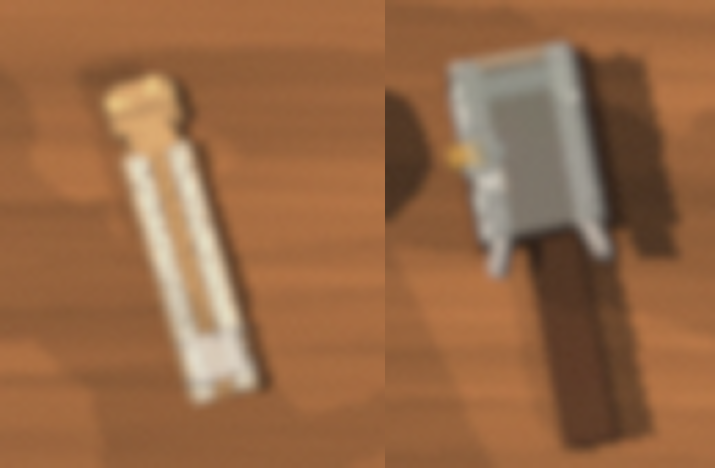

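The crop shows a tan wooden rule. Its notched end is at about (306,161) and its tail with the cursor at about (321,215), so this is the one meant. In the cradle, the cheeks open towards the robot, the shelf runs toward (170,200), and the catch ball (the brass part) is on the left, +y. Next I'll refine both poses.

```bash
python3 - <<'E'
from h import *
def rect(q):
    c,(w,h),a=cv2.minAreaRect(q[:,:2].astype(np.float32)*1000)
    if w<h: a-=90; w,h=h,w
    return np.round(c,1),round(w,1),round(h,1),round(a,1)
for n in("top","side"):
    C=cloud(n,np.load(n+"0.npy"))
    def box(x0,x1,y0,y1,z0,z1):
        return C[(C[...,0]>x0)&(C[...,0]<x1)&(C[...,1]>y0)&(C[...,1]<y1)&(C[...,2]>z0)&(C[...,2]<z1)]
    g=np.median(box(.5,.6,-.12,-.02,-.01,.006)[:,2]); g2=np.median(box(.5,.6,.05,.13,-.01,.006)[:,2])
    r=box(.46,.67,-.26,-.15,g+.007,.04); print(n,"bench",g,g2,"rule",rect(r),"ztop",np.median(r[:,2])-g)
    # cradle
    q=box(.44,.74,.12,.28,g2+.010,.06)
    a=np.radians(13.6)
    for it in range(3):
        ex=np.array([np.cos(a),np.sin(a)]); ey=np.array([-ex[1],ex[0]])
        s=q[:,:2]@ex; w=q[:,:2]@ey
        s0=np.percentile(s,.5)
        m=(s>s0+8e-3)&(s<s0+85e-3)
        bins=np.arange(s0+.008,s0+.085,.006); cs=[];cw=[];wd=[]
        for b in bins:
            k=(s>=b)&(s<b+.006)
            if k.sum()>3: cs.append(b+.003);lo,hi=np.percentile(w[k],[3,97]);cw.append((lo+hi)/2);wd.append(hi-lo)
        p=np.polyfit(cs,cw,1); a+=np.arctan(p[0])
    ws=np.mean(cw); pk=(s>s0+.115)&(s<s0+.2)&(q[:,2]>g2+.028)
    print(" cradle yaw",np.degrees(a),"s0",s0,"smax",np.percentile(s,99.5),"shelf w",ws,"width",np.mean(wd),"pocket w",np.percentile(w[pk],[2,98]),"zshelf",np.median(q[m,2])-g2,"zcover",np.median(q[pk,2])-g2)
    print(" mouth from s0:",ex*(s0+.11)+ey*ws)
E
```

```text
top bench -0.0022164427326512586 -0.0020231170012239793 rule (array([ 567.6, -207. ]), 187.2, 35.4, 16.9) ztop 0.014505603212662142
 cradle yaw 12.981886446600257 s0 0.5460395686773777 smax 0.7467163124240639 shelf w 0.06848961602170316 width 0.026135654042868314 pocket w [0.03898871 0.10127877] zshelf 0.01834486868170224 zcover 0.03904941229162185
 mouth from s0: [0.62388576 0.21411517]
side bench 0.000750267548545696 0.0008547806490548304 rule (array([ 559. , -208.1]), 171.6, 39.8, 17.2) ztop 0.01406562796061663
 cradle yaw 12.612722451786116 s0 0.5445649086468165 smax 0.7457595891811928 shelf w 0.07538149641041751 width 0.026663095963542667 pocket w [0.0466594  0.10974305] zshelf 0.018326302485215717 zcover 0.03898194274162884
 mouth from s0: [0.62231366 0.21647932]
```

```bash
cat > go.py <<'E'
import sys
from h import *
from scipy.spatial.transform import Rotation as Ro
# go.py x y z yaw_of_tool_x -> shift and turn share needed from the measured pose
def go(x,y,z,yaw):
    s=bot.read_state(); R=np.array(s["tcp_rot"])
    best=None
    for k in (0,180):
        a=np.radians(yaw+k); ex=np.array([np.cos(a),np.sin(a),0]); ez=np.array([0,0,-1.]); T=np.stack([ex,np.cross(ez,ex),ez],1)
        v=Ro.from_matrix(T@R.T).as_rotvec()
        if best is None or np.linalg.norm(v)<np.linalg.norm(best): best=v
    print("t",s["time_s"],"p",np.round(s["position"],4),"F",np.round(s["force"],2),"op",s["opening"],"gf",s["grasp_force"],"j6",s["joint_positions"][5])
    print("shift",(np.array([x,y,z])-s["position"]).round(4),"turn/2",(best/2).round(4),"deg",np.degrees(best).round(1),"xaxis",R[:,0].round(3))
if __name__=="__main__": go(*map(float,sys.argv[1:]))
E
python3 go.py 0.5265 -0.217 0.12 17
```

```text
t 0.5 p [ 0.1822 -0.5978  0.2155] F [ 0.39 -0.55 -0.24] op 1.0017047724348243 gf 0.0 j6 -10.227043124031468
shift [ 0.3443  0.3808 -0.0955] turn/2 [-0.0001  0.      0.0005] deg [-0.   0.   0.1] xaxis [0.957 0.291 0.   ]
```

```bash
python3 -m handwheel '[[0.02,0.022,0,0,0,0],[0.045,0.05,0,0,0,0],[0.07,0.078,0,0,0,0],[0.095,0.106,-0.01,0,0,0],[0.12,0.133,-0.02,0,0,0],[0.146,0.161,-0.03,0,0,0],[0.172,0.19,-0.04,0,0,0],[0.198,0.218,-0.05,0,0,0]]' && python3 -m handwheel '[[0.024,0.027,-0.008,0,0,0],[0.048,0.054,-0.015,0,0,0],[0.072,0.081,-0.022,0,0,0],[0.096,0.108,-0.03,0,0,0],[0.12,0.135,-0.038,0,0,0],[0.14,0.156,-0.045,0,0,0],[0.146,0.163,-0.045,0,0,0],[0.146,0.163,-0.045,0,0,0]]' 
cat > look.py <<'E'
from h import *
# refit the rule from top & side colour/height seen now; nose points
import sys
for n in ("top","side"):
    im,d=cams.capture(n); cv2.imwrite(f"pics/{n}_{sys.argv[1]}.png",im); np.save(f"{n}_{sys.argv[1]}.npy",d)
    for q in ("rule_nose","cradle_mouth"):
        for a in models.tip_of(q,n)[:3]: print(n,q,round(a["conf"],2),np.round(a["position"],1),px2w(n,a["position"],z=float(sys.argv[2])).round(4))
E
python3 look.py 1 0.0; python3 go.py 0.5265 -0.217 0.030 17
python3 - <<'E'
import cv2,numpy as np
a=cv2.imread("pics/top_1.png")[130:250,260:380];b=cv2.imread("pics/side_1.png")[120:240,220:340]
cv2.imwrite("pics/c2.png",cv2.resize(np.hstack([a,b]),(800,400),interpolation=cv2.INTER_CUBIC))
E
```

```text
time_s: 1.17
position: [0.3812, -0.3784, 0.1654]
tcp_rot: [[0.957, 0.291, 0.0], [0.291, -0.957, -0.0], [0.0, 0.001, -1.0]]
force: [-0.4, 0.6, 0.4]
opening: 0.997
grasp_force: 0.0
time_s: 1.83
position: [0.5274, -0.2149, 0.1203]
tcp_rot: [[0.955, 0.295, -0.0], [0.295, -0.955, 0.0], [-0.0, -0.0, -1.0]]
force: [0.9, -0.5, 1.0]
opening: 0.999
grasp_force: 0.0
top rule_nose 0.63 [ 89.  222.9] [0.4458 0.4243 0.    ]
top rule_nose 0.57 [306.2 161.1] [ 0.6377 -0.1922  0.    ]
top rule_nose 0.42 [276.2 244.2] [ 0.3957 -0.1082  0.    ]
top cradle_mouth 0.88 [160.1 162.3] [0.6241 0.2307 0.    ]
top cradle_mouth 0.19 [ 89.1 225.8] [0.4376 0.4236 0.    ]
side rule_nose 0.75 [265.1 167.6] [ 0.6588 -0.1872  0.    ]
side rule_nose 0.69 [365.8 204.4] [ 0.304  -0.2857  0.    ]
side cradle_mouth 0.74 [176.4 233.8] [0.6302 0.213  0.    ]
t 2.1333 p [ 0.5255 -0.2183  0.121 ] F [ 0.09 -0.76 -0.  ] op 1.0009842636673907 gf 0.0 j6 39.39157873637457
shift [ 0.001   0.0013 -0.091 ] turn/2 [0.0002 0.0001 0.0016] deg [0.  0.  0.2] xaxis [0.957 0.289 0.   ]
```

View pics/c2.png

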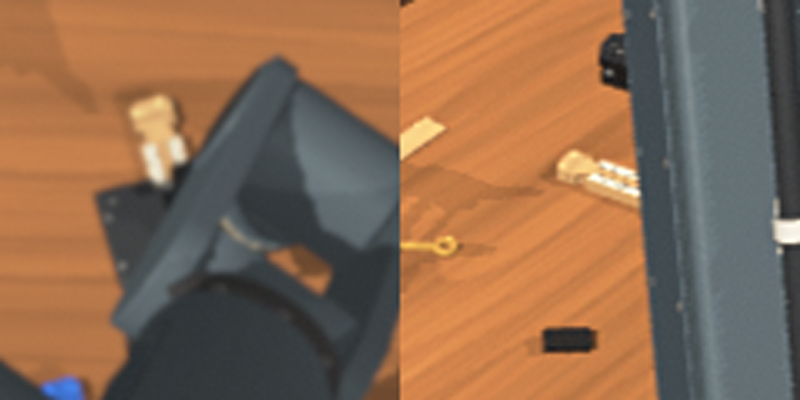

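The top view shows the jaws over the rule, with the nose still at (306,161). I'll descend and grip.

```bash
python3 -m handwheel '[[0,0.001,-0.02,0,0,0],[0,0.001,-0.045,0,0,0],[0,0.001,-0.065,0,0,0],[0,0.001,-0.08,0,0,0],[0,0.001,-0.087,0,0,0],[0,0.001,-0.091,0,0,0],[0,0.001,-0.091,0,0,0],[0,0.001,-0.091,0,0,0]]' && python3 -m handwheel '[[0,0,0,0,0,0],[0,0,0,0,0,0],[0,0,0,0,0,0],[0,0,0,0,0,0],[0,0,0,0,0,0],[0,0,0,0,0,0],[0,0,0,0,0,0],[0,0,0,0,0,0]]' -1 && python3 -m handwheel '[[0,0,0.005,0,0,0],[0,0,0.01,0,0,0],[0,0,0.02,0,0,0],[0,0,0.04,0,0,0],[0,0,0.06,0,0,0],[0,0,0.07,0,0,0],[0,0,0.07,0,0,0],[0,0,0.07,0,0,0]]'; python3 go.py 0.48 0.1 0.1 12.8
```

```text
time_s: 2.8
position: [0.5266, -0.2165, 0.0302]
tcp_rot: [[0.957, 0.291, 0.001], [0.291, -0.957, -0.001], [0.001, 0.001, -1.0]]
force: [-0.1, 0.2, -0.5]
opening: 0.998
grasp_force: 0.0
time_s: 3.47
position: [0.5262, -0.2158, 0.0295]
tcp_rot: [[0.957, 0.292, -0.0], [0.292, -0.957, 0.0], [-0.0, -0.0, -1.0]]
force: [-0.3, 0.3, 0.3]
opening: 0.478
grasp_force: 0.0
time_s: 4.13
position: [0.5266, -0.216, 0.1004]
tcp_rot: [[0.957, 0.292, 0.002], [0.292, -0.957, -0.001], [0.001, 0.001, -1.0]]
force: [0.1, 0.2, -0.4]
opening: 0.006
grasp_force: 0.0
t 4.1333 p [ 0.5266 -0.216   0.1004] F [ 0.11  0.22 -0.38] op 0.005814793851296597 gf 0.0 j6 39.496097456810794
shift [-0.0466  0.316  -0.0004] turn/2 [ 0.0005  0.0008 -0.0362] deg [ 0.1  0.1 -4.1] xaxis [0.957 0.292 0.001]
```

The fingers close slowly, so the lift came too early. I'll reopen, check that the rule hasn't moved, and repeat.

```bash
python3 -m handwheel '[[0,0,0,0,0,0],[0,0,0,0,0,0],[0,0,0,0,0,0],[0,0,0,0,0,0],[0,0,0,0,0,0],[0,0,0,0,0,0],[0,0,0,0,0,0],[0,0,0,0,0,0]]' 0.6 | grep -E "time|open"; python3 look.py 2 0.0|grep nose; python3 - <<'E'
from h import *
o=cv2.imread("pics/top_1.png")[150:180,295:325].astype(int);n=cv2.imread("pics/top_2.png")[150:180,295:325].astype(int)
print(abs(o-n).max(2).max(), cv2.phaseCorrelate(o.mean(2).astype(np.float32),n.mean(2).astype(np.float32)))
E
```

```text
time_s: 4.8
opening: 0.53
top rule_nose 0.78 [306.5 162. ] [ 0.6351 -0.1931  0.    ]
side rule_nose 0.74 [370.4 201.4] [ 0.3013 -0.3074  0.    ]
side rule_nose 0.66 [269.3 165.7] [ 0.6556 -0.2051  0.    ]
98 ((0.0926383882946098, 0.15338143949883687), 0.9412339613172743)
```

```bash
python3 -m handwheel '[[0,0,0,0,0,0],[0,0,0,0,0,0],[0,0,-0.015,0,0,0],[0,0,-0.03,0,0,0],[0,0,-0.045,0,0,0],[0,0,-0.06,0,0,0],[0,0,-0.07,0,0,0],[0,0,-0.07,0,0,0]]' | grep -E "pos|open" && python3 -m handwheel '[[0,0,0,0,0,0],[0,0,0,0,0,0],[0,0,0,0,0,0],[0,0,0,0,0,0],[0,0,0,0,0,0],[0,0,0,0,0,0],[0,0,0,0,0,0],[0,0,0,0,0,0]]' -1 && python3 -m handwheel '[[0,0,0,0,0,0],[0,0,0,0,0,0],[0,0,0,0,0,0],[0,0,0,0,0,0],[0,0,0,0,0,0],[0,0,0,0,0,0],[0,0,0,0,0,0],[0,0,0,0,0,0]]'
```

```text
position: [0.5249, -0.215, 0.0276]
opening: 0.799
time_s: 6.43
position: [0.5263, -0.2159, 0.0297]
tcp_rot: [[0.957, 0.292, 0.0], [0.292, -0.957, -0.0], [0.0, 0.0, -1.0]]
force: [0.4, 0.2, 0.0]
opening: 0.275
grasp_force: 0.0
time_s: 7.1
position: [0.5262, -0.2158, 0.0295]
tcp_rot: [[0.957, 0.291, -0.0], [0.291, -0.957, 0.0], [-0.0, -0.0, -1.0]]
force: [-0.2, 0.1, -0.8]
opening: 0.005
grasp_force: 0.0
```

The jaws shut on nothing, so I need to look.

```bash
python3 look.py 3 0.0|grep nose; python3 - <<'E'
import cv2,numpy as np
from h import *
a=cv2.imread("pics/top_3.png")[130:250,260:380];b=cv2.imread("pics/side_3.png")[120:240,220:340]
cv2.imwrite("pics/c3.png",cv2.resize(np.hstack([a,b]),(800,400),interpolation=cv2.INTER_CUBIC))
for n in("top","side"):
  c=cams.calibration(n); p=np.array(c["mtx"])@(np.array(c["R"])@np.array([.5262,-.2158,.01])+np.array(c["t"]).ravel()); print(n,p[:2]/p[2], px2w("top",(306.4,161),z=.014),px2w("top",(321.5,216),z=.014))
E
```

```text
top rule_nose 0.79 [306.1 158.8] [ 0.6445 -0.1918  0.    ]
side rule_nose 0.87 [368.6 200.6] [ 0.3075 -0.3064  0.    ]
side rule_nose 0.54 [269.1 169.1] [ 0.643  -0.1914 -0.    ]
top [314.63141149 199.19313706] [ 0.63556206 -0.19060809  0.014     ] [ 0.47834128 -0.23502767  0.014     ]
side [298.88210577 179.42447719] [ 0.63556206 -0.19060809  0.014     ] [ 0.47834128 -0.23502767  0.014     ]
```

View pics/c3.png

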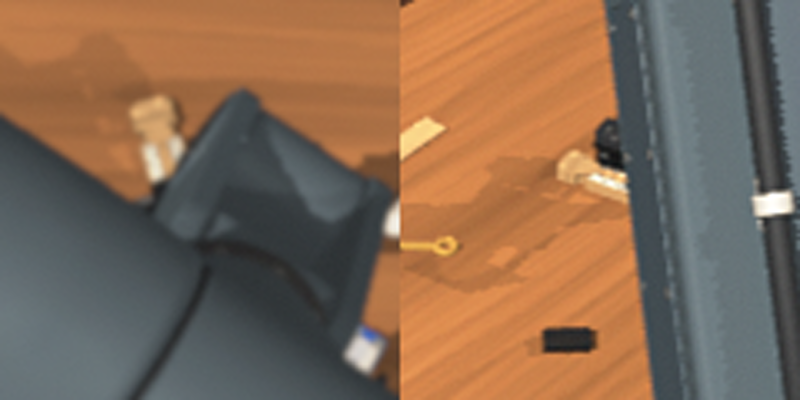

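```bash
python3 - <<'E'
from h import *
for f,n in((1,"top"),(2,"top"),(3,"top"),(1,"side"),(3,"side")):
    C=cloud(n,np.load(f"{n}_{f}.npy")); im=cv2.imread(f"pics/{n}_{f}.png")
    m=(abs(C[...,0]-.53)<.13)&(abs(C[...,1]+.21)<.14)&(im.max(2)<75)&(C[...,2]>.02)&(C[...,2]<.30)
    v,u=np.nonzero(m); q=C[m]
    print(f,n,len(q), q.min(0).round(3),q.max(0).round(3),np.percentile(q[:,2],[1,5,25,50]).round(3), u.min(),u.max(),v.min(),v.max()) if len(q) else print(f,n,0)
b=cv2.imread("pics/side_3.png")[140:200,262:322];a=cv2.imread("pics/side_1.png")[120:180,262:322]
cv2.imwrite("pics/c4.png",cv2.resize(np.hstack([a,b]),(800,400),interpolation=cv2.INTER_CUBIC))
E
```

```text
1 top 373 [ 0.478 -0.171  0.217] [ 0.549 -0.118  0.299] [0.218 0.234 0.236 0.238] 290 317 178 212
2 top 372 [ 0.477 -0.23   0.19 ] [ 0.546 -0.119  0.287] [0.196 0.199 0.216 0.217] 289 343 181 213
3 top 33 [ 0.526 -0.168  0.146] [ 0.545 -0.16   0.206] [0.146 0.147 0.174 0.202] 302 309 185 193
1 side 88 [ 0.509 -0.143  0.201] [ 0.535 -0.117  0.243] [0.202 0.203 0.216 0.231] 280 287 131 146
3 side 79 [ 0.509 -0.141  0.108] [ 0.537 -0.114  0.152] [0.11  0.113 0.121 0.14 ] 279 286 156 170
```

View pics/c4.png

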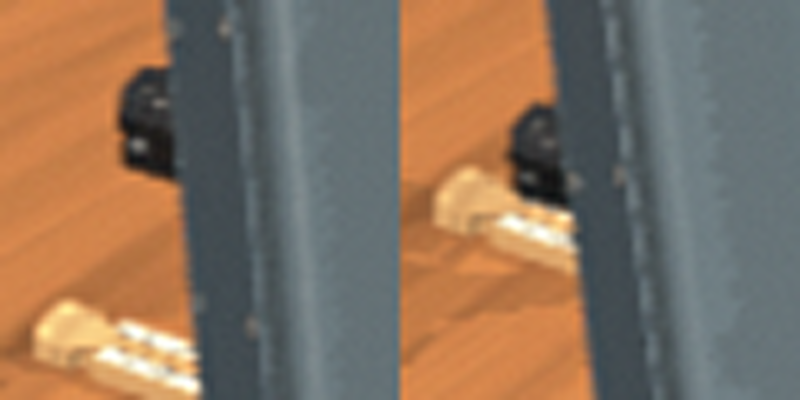

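The rule lies untouched under the jaws, and the body's end reads higher than I expected (about 0.11), so the tips seem to have passed above it. I'll open and feel downwards in small steps.

```bash
python3 -m handwheel '[[0,0,0,0,0,0],[0,0,0,0,0,0],[0,0,0,0,0,0],[0,0,0,0,0,0],[0,0,0,0,0,0],[0,0,0,0,0,0],[0,0,0,0,0,0],[0,0,0,0,0,0]]' 0.4|grep -E "force|open|pos"; python3 -m handwheel '[[0,0,0,0,0,0],[0,0,0,0,0,0],[0,0,-0.001,0,0,0],[0,0,-0.001,0,0,0],[0,0,-0.002,0,0,0],[0,0,-0.002,0,0,0],[0,0,-0.003,0,0,0],[0,0,-0.003,0,0,0]]' |grep -E "force|open|pos"; python3 - <<'E'
from h import *
s=bot.read_state(); print(np.round(s["force"],2),np.round(s["moment"],2),np.round(s["joint_positions"],2),np.round(s["tau"],1))
E
```

```text
position: [0.5262, -0.2158, 0.0296]
force: [0.3, -0.6, -0.2]
opening: 0.523
grasp_force: 0.0
position: [0.5262, -0.2158, 0.0264]
force: [-1.1, 0.8, 0.4]
opening: 0.702
grasp_force: 0.0
[-1.07  0.82  0.38] [-0.01  0.01  0.01] [-33.55  41.89  97.98   0.    40.13  39.5 ] [ -0.  -44.2  -9.3   0.1  -0.    0. ]
```

```bash
python3 -m handwheel '[[0,0,-0.0005,0,0,0],[0,0,-0.001,0,0,0],[0,0,-0.0015,0,0,0],[0,0,-0.002,0,0,0],[0,0,-0.002,0,0,0],[0,0,-0.002,0,0,0],[0,0,-0.002,0,0,0],[0,0,-0.002,0,0,0]]' |grep -E "force|open|pos"
```

```text
position: [0.5262, -0.2159, 0.0246]
force: [0.3, 0.4, 0.1]
opening: 0.701
grasp_force: 0.0
```

```bash
python3 -m handwheel '[[0,0,-0.0005,0,0,0],[0,0,-0.001,0,0,0],[0,0,-0.0015,0,0,0],[0,0,-0.002,0,0,0],[0,0,-0.0025,0,0,0],[0,0,-0.003,0,0,0],[0,0,-0.003,0,0,0],[0,0,-0.003,0,0,0]]' |grep -E "force|open|pos"
```

```text
position: [0.5262, -0.2158, 0.0215]
force: [-0.5, -0.7, -0.6]
opening: 0.703
grasp_force: 0.0
```

```bash
python3 -m handwheel '[[0,0,-0.0005,0,0,0],[0,0,-0.001,0,0,0],[0,0,-0.0015,0,0,0],[0,0,-0.002,0,0,0],[0,0,-0.0025,0,0,0],[0,0,-0.003,0,0,0],[0,0,-0.003,0,0,0],[0,0,-0.003,0,0,0]]' |grep -E "force|open|pos"
```

```text
position: [0.5262, -0.2158, 0.0185]
force: [-0.4, -0.3, 0.1]
opening: 0.7
grasp_force: 0.0
```

```bash
python3 -m handwheel '[[0,0,-0.0005,0,0,0],[0,0,-0.001,0,0,0],[0,0,-0.0015,0,0,0],[0,0,-0.002,0,0,0],[0,0,-0.0025,0,0,0],[0,0,-0.003,0,0,0],[0,0,-0.0035,0,0,0],[0,0,-0.004,0,0,0]]' |grep -E "time|force|open|pos"
```

```text
time_s: 11.4
position: [0.5262, -0.2158, 0.0145]
force: [0.3, -0.3, -0.0]
opening: 0.698
grasp_force: 0.0
```

```bash
python3 -m handwheel '[[0,0,-0.0005,0,0,0],[0,0,-0.001,0,0,0],[0,0,-0.0015,0,0,0],[0,0,-0.002,0,0,0],[0,0,-0.0025,0,0,0],[0,0,-0.003,0,0,0],[0,0,-0.0035,0,0,0],[0,0,-0.004,0,0,0]]' |grep -E "time|force|open|pos"
```

```text
time_s: 12.07
position: [0.5262, -0.2158, 0.0105]
force: [-0.2, -0.1, 0.2]
opening: 0.702
grasp_force: 0.0
```

```bash
python3 -m handwheel '[[0,0,-0.001,0,0,0],[0,0,-0.002,0,0,0],[0,0,-0.003,0,0,0],[0,0,-0.004,0,0,0],[0,0,-0.005,0,0,0],[0,0,-0.005,0,0,0],[0,0,-0.005,0,0,0],[0,0,-0.005,0,0,0]]' |grep -E "time|force|open|pos"; python3 look.py 5 0|grep zzz;  python3 - <<'E'
from h import *
C=cloud("side",np.load("side_5.npy")); im=cv2.imread("pics/side_5.png")
m=(abs(C[...,0]-.53)<.13)&(abs(C[...,1]+.21)<.14)&(im.max(2)<75)&(C[...,2]>.02)&(C[...,2]<.30)
print(np.percentile(C[m][:,2],[1,5,50]).round(3))
a=im[140:230,262:382]
cv2.imwrite("pics/c5.png",cv2.resize(a,(720,540),interpolation=cv2.INTER_CUBIC))
E
```

```text
time_s: 12.73
position: [0.5262, -0.2158, 0.0055]
force: [0.4, -1.1, -0.5]
opening: 0.7
grasp_force: 0.0
[0.087 0.089 0.117]
```

View pics/c5.png

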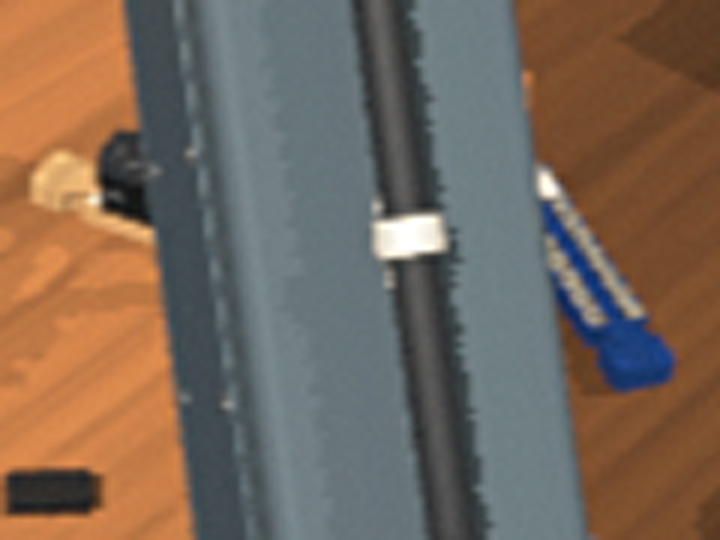

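The body's underside reads 0.087 where about 0.05 was expected, so true heights are about 36 mm above the reported ones. The tips are then near 0.017, and I'll continue down carefully.

```bash
python3 -m handwheel '[[0,0,-0.001,0,0,0],[0,0,-0.002,0,0,0],[0,0,-0.003,0,0,0],[0,0,-0.0045,0,0,0],[0,0,-0.006,0,0,0],[0,0,-0.0075,0,0,0],[0,0,-0.009,0,0,0],[0,0,-0.009,0,0,0]]' |grep -E "time|force|open|pos"
```

```text
time_s: 13.7
position: [0.526, -0.2157, -0.0038]
force: [0.8, 0.8, 0.3]
opening: 0.699
grasp_force: 0.0
```

```bash
python3 -m handwheel '[[0,0,-0.0005,0,0,0],[0,0,-0.001,0,0,0],[0,0,-0.0015,0,0,0],[0,0,-0.002,0,0,0],[0,0,-0.0025,0,0,0],[0,0,-0.003,0,0,0],[0,0,-0.003,0,0,0],[0,0,-0.003,0,0,0]]' |grep -E "time|force|open|pos"
```

```text
time_s: 14.37
position: [0.5262, -0.2158, -0.0065]
force: [-0.3, 0.4, -1.0]
opening: 0.702
grasp_force: 0.0
```

```bash
python3 -m handwheel '[[0,0,0,0,0,0],[0,0,0,0,0,0],[0,0,0,0,0,0],[0,0,0,0,0,0],[0,0,0,0,0,0],[0,0,0,0,0,0],[0,0,0,0,0,0],[0,0,0,0,0,0]]' -1 |grep -E "time|force|open|pos"
```

```text
time_s: 15.03
position: [0.5263, -0.2159, -0.0064]
force: [0.2, -0.7, -0.2]
opening: 0.388
grasp_force: 29.9
```

Gripped: 0.388 opening is 33.8 mm, matching the 34 mm width. I'll lift and carry it to the cradle, stopping with the nose about 40 mm before the mouth.

```bash
python3 -m handwheel '[[0,0,0.01,0,0,0],[0,0,0.03,0,0,0],[0,0,0.05,0,0,0],[-0.002,0.015,0.065,0,0,0],[-0.006,0.04,0.076,0,0,0],[-0.011,0.075,0.076,0,0,-0.006],[-0.016,0.11,0.076,0,0,-0.012],[-0.021,0.145,0.076,0,0,-0.018]]' |grep -E "time|force|open|pos" &&  python3 -m handwheel '[[-0.005,0.035,0,0,0,-0.006],[-0.01,0.07,0,0,0,-0.012],[-0.015,0.105,0,0,0,-0.018],[-0.02,0.14,0,0,0,-0.018],[-0.025,0.175,0,0,0,-0.018],[-0.031,0.21,0,0,0,-0.018],[-0.034,0.235,0,0,0,-0.018],[-0.036,0.248,0,0,0,-0.018]]'|grep -E "time|force|open|pos"
python3 -m handwheel '[[0,0.003,-0.01,0,0,0],[0,0.003,-0.025,0,0,0],[0,0.003,-0.04,0,0,0],[0,0.003,-0.046,0,0,0],[0,0.003,-0.046,0,0,0],[0,0.003,-0.046,0,0,0],[0,0.003,-0.046,0,0,0],[0,0.003,-0.046,0,0,0]]'|grep -E "time|force|open|pos"
python3 look.py 6 0.0184; python3 go.py .469 .18 .016 12.8;python3 - <<'E'
import cv2,numpy as np
a=cv2.imread("pics/top_6.png")[110:215,125:215];b=cv2.imread("pics/side_6.png")[180:285,140:230]
cv2.imwrite("pics/c6.png",cv2.resize(np.hstack([a,b]),(800,466),interpolation=cv2.INTER_CUBIC))
E
```

```text
time_s: 15.7
position: [0.5048, -0.0697, 0.0705]
force: [0.3, 0.7, -1.8]
opening: 0.389
grasp_force: 29.9
time_s: 16.37
position: [0.4679, 0.1802, 0.0702]
force: [0.5, -0.3, -0.6]
opening: 0.383
grasp_force: 29.9
time_s: 17.03
position: [0.4698, 0.1799, 0.0242]
force: [-0.8, 0.4, -0.5]
opening: 0.389
grasp_force: 29.9
top rule_nose 0.76 [337.9 280. ] [ 0.3001 -0.2812  0.0184]
top rule_nose 0.72 [274.  244.5] [ 0.3954 -0.1006  0.0184]
top rule_nose 0.61 [169.4 173.1] [0.5908 0.1994 0.0184]
top cradle_mouth 0.8 [161.9 164.4] [0.6152 0.2215 0.0184]
side rule_nose 0.82 [367.1 200.9] [ 0.3021 -0.284   0.0184]
side rule_nose 0.75 [187.9 232.7] [0.5951 0.1936 0.0184]
side cradle_mouth 0.64 [176.1 232.6] [0.6197 0.2178 0.0184]
t 17.3333 p [0.4694 0.1802 0.0239] F [-0.3  -0.31 -1.13] op 0.38548103744160667 gf 29.853371679782867 j6 85.42125364410583
shift [-0.0004 -0.0002 -0.0079] turn/2 [-0.0001  0.0003 -0.0002] deg [-0.  0. -0.] xaxis [0.975 0.222 0.001]
```

View pics/c6.png

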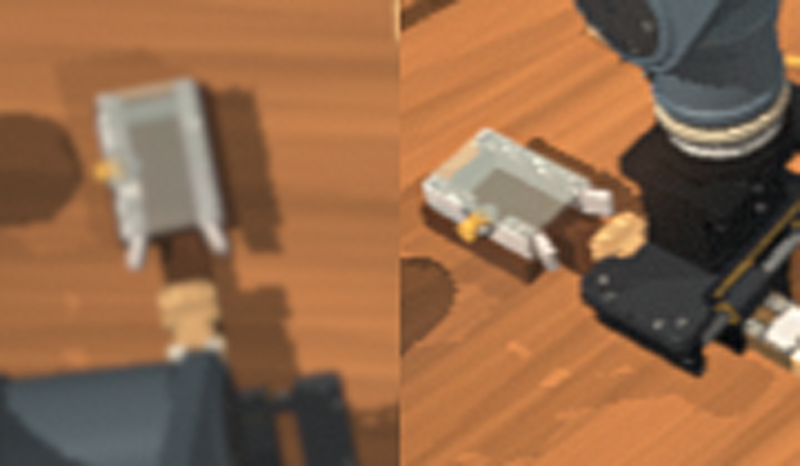

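The nose (top, about (169,174)) lies before the mouth (about (163,165)) and is nearly in line with the pocket. I'll measure the lateral offset in the same pictures.

```bash
cat > lat.py <<'E'
from h import *
import sys
k=sys.argv[1]
a=np.radians(12.8); ex=np.array([np.cos(a),np.sin(a)]); ey=np.array([-ex[1],ex[0]]); M=np.array([.623,.215])
for n,off in(("top",-.0021),("side",.0008)):
    C=cloud(n,np.load(f"{n}_{k}.npy")); im=cv2.imread(f"pics/{n}_{k}.png").astype(int)
    s=(C[...,:2]-M)@ex; w=(C[...,:2]-M)@ey; z=C[...,2]-off
    tan=(im[...,2]-im[...,0]>35)&(im[...,2]>130)
    nose=(s>-.08)&(s<-.01)&(abs(w)<.04)&(z>.027)&(z<.06)&tan
    if nose.sum()>5: print(n,"nose n",nose.sum(),"s max",np.percentile(s[nose],98).round(4),"w",np.percentile(w[nose],[3,97]).round(4),"z",np.percentile(z[nose],[50,90]).round(4))
    for s0,s1 in((.01,.04),(.04,.07),(.07,.09)):
        pk=(s>s0)&(s<s1)&(abs(w)<.05)&(z>.030)&(z<.06)&~tan; print(n,"pocket",s0,np.percentile(w[pk],[3,97]).round(4),np.percentile(w[pk],[3,97]).mean().round(4),"z",np.median(z[pk]).round(4))
E
python3 lat.py 6
```

```text
top nose n 180 s max -0.0382 w [-0.0193  0.0136] z [0.0442 0.0468]
top pocket 0.01 [-0.0296  0.0271] -0.0012 z 0.0392
top pocket 0.04 [-0.0299  0.0269] -0.0015 z 0.0386
top pocket 0.07 [-0.0303  0.0283] -0.001 z 0.0395
side nose n 91 s max -0.0385 w [-0.0161  0.0158] z [0.0445 0.0461]
side pocket 0.01 [-0.0259  0.0313] 0.0027 z 0.0393
side pocket 0.04 [-0.0264  0.0322] 0.0029 z 0.0391
side pocket 0.07 [-0.0267  0.0323] 0.0028 z 0.0393
```

```bash
python3 -m handwheel '[[0,0.001,-0.003,0,0,0],[0,0.002,-0.006,0,0,0],[0,0.002,-0.008,0,0,0],[0,0.002,-0.009,0,0,0],[0,0.002,-0.01,0,0,0],[0,0.002,-0.0105,0,0,0],[0,0.002,-0.011,0,0,0],[0,0.002,-0.011,0,0,0]]'|grep -E "time|force|pos"
```

```text
time_s: 18.0
position: [0.4692, 0.1822, 0.0125]
force: [-0.5, -0.2, -0.7]
grasp_force: 29.9
```

```bash
python3 -m handwheel '[[0,0,-0.0002,0,0,0],[0,0,-0.0004,0,0,0],[0,0,-0.0006,0,0,0],[0,0,-0.0008,0,0,0],[0,0,-0.001,0,0,0],[0,0,-0.001,0,0,0],[0,0,-0.001,0,0,0],[0,0,-0.001,0,0,0]]'|grep -E "time|force|pos"; python3 -c "
from rig import bot;s=bot.read_state();print(s['moment'])"
```

```text
time_s: 18.67
position: [0.4692, 0.1822, 0.0117]
force: [-1.1, -0.1, 3.0]
grasp_force: 29.9
[-0.06283335  0.04082745  0.04152169]
```

Contact with the shelf at the expected height (3 N). I'll slide along the axis (0.975, 0.2215).

```bash
python3 -m handwheel '[[0.0029,0.0007,0.0004,0,0,0],[0.0059,0.0013,0.0004,0,0,0],[0.0088,0.002,0.0004,0,0,0],[0.0117,0.0027,0.0004,0,0,0],[0.0146,0.0033,0.0004,0,0,0],[0.0176,0.004,0.0004,0,0,0],[0.0205,0.0047,0.0004,0,0,0],[0.0234,0.0053,0.0004,0,0,0]]'|grep -E "time|force|pos"
```

```text
time_s: 19.33
position: [0.4925, 0.1875, 0.012]
force: [-3.0, -1.1, 5.7]
grasp_force: 29.9
```

```bash
python3 -m handwheel '[[0.0029,0.0007,0,0,0,0],[0.0059,0.0013,0,0,0,0],[0.0088,0.002,0,0,0,0],[0.0117,0.0027,0,0,0,0],[0.0146,0.0033,0,0,0,0],[0.0176,0.004,0,0,0,0],[0.0205,0.0047,0,0,0,0],[0.0205,0.0047,0,0,0,0]]'|grep -E "time|force|pos"; python3 look.py 7 .0184|grep zz; python3 lat.py 7|grep nose; python3 -c "
from rig import bot;s=bot.read_state();print(s['moment'],s['force'])"
```

```text
time_s: 20.0
position: [0.5138, 0.1924, 0.0123]
force: [-2.2, 0.1, 5.2]
grasp_force: 29.9
top nose n 36 s max -0.0105 w [-0.0154  0.0291] z [0.0327 0.0368]
side nose n 13 s max -0.0102 w [-0.0069  0.0161] z [0.0331 0.0349]
[-0.00593502  0.29897607  0.0186275 ] [-1.93965437 -0.71028743  5.3236553 ]
```

It's entered the mouth with no side load. I'll ease the downward load slightly and continue.

```bash
python3 -m handwheel '[[0.002,0.0004,0.0002,0,0,0],[0.0039,0.0009,0.0004,0,0,0],[0.0059,0.0013,0.0005,0,0,0],[0.0078,0.0018,0.0005,0,0,0],[0.0098,0.0022,0.0005,0,0,0],[0.0117,0.0027,0.0005,0,0,0],[0.0137,0.0031,0.0005,0,0,0],[0.0156,0.0035,0.0005,0,0,0]]'|grep -E "time|force|pos"
```

```text
time_s: 20.97
position: [0.5292, 0.1958, 0.0123]
force: [-0.6, 0.0, -0.2]
grasp_force: 29.9
```

```bash
python3 -m handwheel '[[0.0015,0.0003,0,0,0,0],[0.0029,0.0007,0,0,0,0],[0.0044,0.001,0,0,0,0],[0.0059,0.0013,0,0,0,0],[0.0073,0.0017,0,0,0,0],[0.0088,0.002,0,0,0,0],[0.0102,0.0023,0,0,0,0],[0.0117,0.0027,0,0,0,0]]'|grep -E "time|force|pos"
```

```text
time_s: 21.63
position: [0.5405, 0.1984, 0.0124]
force: [-0.3, 0.1, 0.3]
grasp_force: 29.9
```

```bash
python3 -m handwheel '[[0.001,0.0002,0,0,0,0],[0.002,0.0004,0,0,0,0],[0.0029,0.0007,0,0,0,0],[0.0039,0.0009,0,0,0,0],[0.0049,0.0011,0,0,0,0],[0.0059,0.0013,0,0,0,0],[0.0068,0.0016,0,0,0,0],[0.0078,0.0018,0,0,0,0]]'|grep -E "time|force|pos"
```

```text
time_s: 22.3
position: [0.5482, 0.2002, 0.0124]
force: [-0.8, -0.8, -1.6]
grasp_force: 29.9
```

```bash
python3 -m handwheel '[[0.001,0.0002,0,0,0,0],[0.002,0.0004,0,0,0,0],[0.0029,0.0007,0,0,0,0],[0.0039,0.0009,0,0,0,0],[0.0049,0.0011,0,0,0,0],[0.0059,0.0013,0,0,0,0],[0.0068,0.0016,0,0,0,0],[0.0078,0.0018,0,0,0,0]]'|grep -E "time|force|pos"
```

```text
time_s: 22.97
position: [0.5519, 0.2009, 0.0123]
force: [-5.9, -4.3, 4.0]
grasp_force: 30.0
```

Ball contact, about 6 N along x. I'll keep going.

```bash
python3 -m handwheel '[[0.001,0.0002,0,0,0,0],[0.002,0.0004,0,0,0,0],[0.0029,0.0007,0,0,0,0],[0.0039,0.0009,0,0,0,0],[0.0049,0.0011,0,0,0,0],[0.0059,0.0013,0,0,0,0],[0.0068,0.0016,0,0,0,0],[0.0078,0.0018,0,0,0,0]]'|grep -E "time|force|pos|open"
```

```text
time_s: 23.63
position: [0.5641, 0.2035, 0.0123]
force: [-1.8, -4.1, -0.6]
opening: 0.386
grasp_force: 30.0
```

```bash
python3 -m handwheel '[[0.001,0.0002,0,0,0,0],[0.002,0.0004,0,0,0,0],[0.0029,0.0007,0,0,0,0],[0.0039,0.0009,0,0,0,0],[0.0049,0.0011,0,0,0,0],[0.0049,0.0011,0,0,0,0],[0.0049,0.0011,0,0,0,0],[0.0049,0.0011,0,0,0,0]]'|grep -E "time|force|pos|open"
```

```text
time_s: 24.3
position: [0.5696, 0.2049, 0.0126]
force: [0.5, -4.9, -1.0]
opening: 0.391
grasp_force: 30.1
```

```bash
python3 -m handwheel '[[0.0005,0.0001,0,0,0,0],[0.001,0.0002,0,0,0,0],[0.0015,0.0003,0,0,0,0],[0.002,0.0004,0,0,0,0],[0.0025,0.0006,0,0,0,0],[0.0029,0.0007,0,0,0,0],[0.0034,0.0008,0,0,0,0],[0.0039,0.0009,0,0,0,0]]'|grep -E "time|force|pos|open"
```

```text
time_s: 24.97
position: [0.572, 0.2056, 0.0123]
force: [-0.9, -5.3, -1.0]
opening: 0.388
grasp_force: 30.1
```

```bash
python3 -m handwheel '[[0.0005,0.0001,0,0,0,0],[0.001,0.0002,0,0,0,0],[0.0015,0.0003,0,0,0,0],[0.002,0.0004,0,0,0,0],[0.002,0.0004,0,0,0,0],[0.002,0.0004,0,0,0,0],[0.002,0.0004,0,0,0,0],[0.002,0.0004,0,0,0,0]]'|grep -E "time|force|pos|open"
```

```text
time_s: 25.63
position: [0.5749, 0.2062, 0.0125]
force: [0.2, -4.7, -1.5]
opening: 0.39
grasp_force: 30.1
```

```bash
python3 -m handwheel '[[0.0005,0.0001,0,0,0,0],[0.001,0.0002,0,0,0,0],[0.0015,0.0003,0,0,0,0],[0.002,0.0004,0,0,0,0],[0.0025,0.0006,0,0,0,0],[0.0029,0.0007,0,0,0,0],[0.0029,0.0007,0,0,0,0],[0.0029,0.0007,0,0,0,0]]'|grep -E "time|force|pos|open"
```

```text
time_s: 26.3
position: [0.5789, 0.2073, 0.0128]
force: [3.6, -1.9, -1.1]
opening: 0.385
grasp_force: 30.0
```

```bash
python3 -m handwheel '[[0.0005,0.0001,0,0,0,0],[0.001,0.0002,0,0,0,0],[0.0015,0.0003,0,0,0,0],[0.002,0.0004,0,0,0,0],[0.0025,0.0006,0,0,0,0],[0.0029,0.0007,0,0,0,0],[0.0029,0.0007,0,0,0,0],[0.0029,0.0007,0,0,0,0]]'|grep -E "time|force|pos|open"
```

```text
time_s: 26.97
position: [0.5798, 0.2078, 0.0123]
force: [0.1, -1.4, -0.4]
opening: 0.39
grasp_force: 29.9
```

It clicked: it was pulled forward and the side force fell. Now I'll feel for the stop.

```bash
python3 -m handwheel '[[0.0003,0.0001,0,0,0,0],[0.0005,0.0001,0,0,0,0],[0.0008,0.0002,0,0,0,0],[0.001,0.0002,0,0,0,0],[0.0012,0.0003,0,0,0,0],[0.0015,0.0003,0,0,0,0],[0.0015,0.0003,0,0,0,0],[0.0015,0.0003,0,0,0,0]]'|grep -E "time|force|pos|open"
```

```text
time_s: 27.63
position: [0.5799, 0.2077, 0.0123]
force: [-5.8, -1.8, 4.8]
opening: 0.388
grasp_force: 29.9
```

```bash
python3 -m handwheel '[[0.0003,0.0001,0,0,0,0],[0.0005,0.0001,0,0,0,0],[0.0008,0.0002,0,0,0,0],[0.001,0.0002,0,0,0,0],[0.0012,0.0003,0,0,0,0],[0.0015,0.0003,0,0,0,0],[0.0015,0.0003,0,0,0,0],[0.0015,0.0003,0,0,0,0]]'|grep -E "time|force|pos|open"
```

```text
time_s: 28.3
position: [0.5799, 0.2077, 0.0123]
force: [-8.4, -3.2, 5.5]
opening: 0.385
grasp_force: 29.9
```

The stop is met: position is fixed at 0.5799 and the force rises to 9 N. That puts the nose about 75 mm past the mouth, within range. I'll relax the push, open and retreat upward.

```bash
python3 -m handwheel '[[-0.0005,-0.0001,0,0,0,0],[-0.001,-0.0002,0,0,0,0],[-0.0015,-0.0003,0,0,0,0],[-0.002,-0.0004,0,0,0,0],[-0.0025,-0.0006,0,0,0,0],[-0.0025,-0.0006,0,0,0,0],[-0.0025,-0.0006,0,0,0,0],[-0.0025,-0.0006,0,0,0,0]]'|grep -E "time|force|pos|open" ; python3 -m handwheel '[[0,0,0,0,0,0],[0,0,0,0,0,0],[0,0,0,0,0,0],[0,0,0,0,0,0],[0,0,0,0,0,0],[0,0,0,0,0,0],[0,0,0,0,0,0],[0,0,0,0,0,0]]' 0.3 |grep -E "time|force|pos|open"; python3 -m handwheel '[[0,0,0.003,0,0,0],[0,0,0.01,0,0,0],[0,0,0.025,0,0,0],[0,0,0.045,0,0,0],[0,0,0.07,0,0,0],[0,0,0.09,0,0,0],[0,0,0.105,0,0,0],[0,0,0.11,0,0,0]]'|grep -E "time|force|pos|open"; python3 look.py 8 .0184; python3 - <<'E'
import cv2,numpy as np
a=cv2.imread("pics/top_8.png")[110:215,125:215];b=cv2.imread("pics/side_8.png")[180:285,140:230]
cv2.imwrite("pics/c8.png",cv2.resize(np.hstack([a,b]),(800,466),interpolation=cv2.INTER_CUBIC))
E
```

```text
time_s: 28.97
position: [0.5799, 0.2077, 0.0123]
force: [-5.9, -0.5, 3.4]
opening: 0.388
grasp_force: 29.9
time_s: 29.63
position: [0.5811, 0.2076, 0.0124]
force: [0.0, 0.4, -1.0]
opening: 0.65
grasp_force: 0.0
time_s: 30.3
position: [0.5828, 0.208, 0.126]
force: [0.0, -0.2, 0.6]
opening: 0.652
grasp_force: 0.0
top rule_nose 0.88 [337.5 278.5] [ 0.3042 -0.28    0.0184]
top rule_nose 0.68 [274.9 243.7] [ 0.3977 -0.1031  0.0184]
top cradle_mouth 0.75 [163.1 165.2] [0.613  0.218  0.0184]
side cradle_mouth 0.86 [174.3 232.7] [0.6231 0.2217 0.0184]
```

View pics/c8.png

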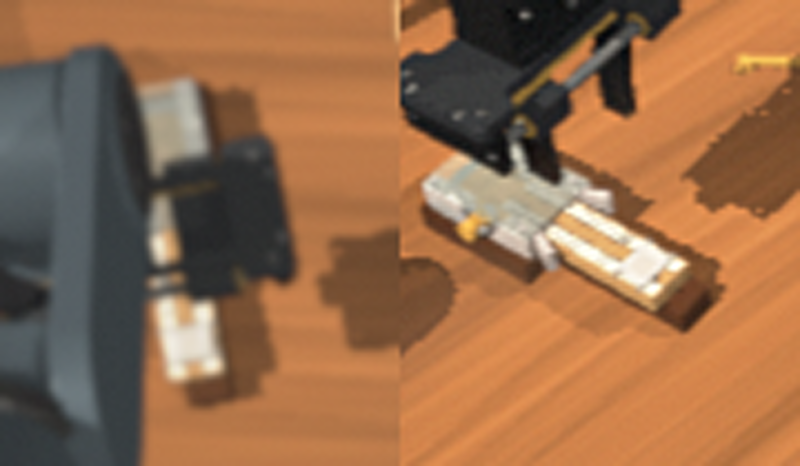

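The rule lies flat in the cradle, its nose under the cover, its tail on the shelf and the gripper clear above it.

```bash
python3 -c "
from rig import bot;print(bot.hand_in())"
```

```text
the job is handed in; nothing more can be done
None
```

The bamboo rule is in its cradle, clicked past the ball and home on the stop (felt with a gentle push of about 9 N), and the gripper has let go; I handed the job in at about 30 s on the robot's clock.

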